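# Load the film roll into the bench dispenser

## Robot

A 6-joint arm with a two-finger parallel gripper is mounted at the origin on the work surface. World frame = base frame: x ahead of the robot, y to its left, z up, the work surface at z = 0. Lengths are in m, angles in rad, forces in N, time in s.
With the tool pointing down it reaches from about 0.225 to 0.875 m from the base axis. Payload 3.4 kg.
Tool frame: the origin (TCP) lies at the very end of the fingers, on their centre line; the grasp point (between the pads) lies behind it (manip.grasp_offset is the z of the grasp point in the tool frame, in m); z points along the fingers, y is the line along which they close (so a half turn about z gives the same grasp; the last joint's range is limited). The gripper opens to 85 mm and grips with 20 to 120 N. Pads are 22 mm wide; open, the fingers measure 114 mm over their backs; the gripper's body (76 mm by 85 mm) begins 54 mm behind the grasp point. The pads swing forward as they close: fully open they stand 13 mm farther back than shut.
Start: joints at [-1.299, 0.276, 1.505, -0, 1.361, -0.121], TCP at [0.22, -0.531, 0.231] pointing down, gripper open.
Joint ranges: [-2.89, 2.89], [-0.75, 2.08], [0.22, 2.7], [-1.18, 4.32], [0.11, 2.71], [-2.7, 2.7]. Speed limits (rad/s): [2.57, 2.57, 3.14, 3.14, 3.14, 3.14].

## Interface

Orientations are given as a unit quaternion [w, x, y, z].
In Python, from rig import manip gives the robot as it stands.
- The arm moves only by the shell command python3 -m pendant 'ROWS' [FORCE]. ROWS is JSON, a list of rows, each an object of numbers: "dx", "dy", "dz": the shift along the tool's x, y, z in m; "rx", "ry", "rz": the turn, a rotation vector about the tool's x, y, z in degrees; "hand": the finger opening in m, from 0 to 0.0854. In form: [{"dx": .., "dy": .., "dz": .., "rx": .., "ry": .., "rz": .., "hand": ..}, ...]. A call has 1 to 12 rows; each row shifts and turns the commanded pose from where the row before left it, along the tool's axes as they then stand; what a row does not reach is not made up. A row lasts 1/12 s, in which the tool goes at most 41.7 mm and 7.16 degrees, less where a joint would pass 70% of its speed; a pose out of reach is approached as far as the arm can. A call is refused whole if a number of a shift passes 0.0417 or a number of a turn 7.16, either way. A call with a gripper value outside its range is refused whole. The fingers move at their own pace and stop on an object; FORCE is the grip in N (left out, the last holds). Time passes only in rows, so rows that do not move let the fingers close. It gives the time, the measured TCP pose, the force, the opening and the grip force at its end, in the units of the state.
- manip.get_state(): the state, without advancing time (a new reading comes with each control period).
- manip.get_image(name): name is "scene" or "top" or "wrist"; returns a dict with "frame" (400x640x3 uint8, red, green, blue), "fx", "fy", "cx", "cy" (pixels), "position" and "attitude" of the camera in the world; the wrist camera has in their place "mount" (4x4, takes a point from camera to tool coordinates, whose origin is the TCP and whose axes are the flange's). Camera axes: x right, y up, looking along -z (the intrinsics and any distortion apply to the point x, -y, -z); pixel columns grow to the right and rows downward; lengths in m; the calibration is good to about 2 mm. The wrist camera is an equidistant fisheye: a pixel r from the principal point sees the ray r / f radians off the axis. A picture is of the moment at which its call begins: read the wrist's pose just before it. There is no depth.
- manip.sign_off(): hands the job in; it is judged then, once.
The state is a dict: "clock": time; "qpos": joint angles; "qd": joint speeds; "effort": joint torques, N m; "position": TCP position; "ee_rot": TCP orientation; "contact_force": force on the tool from outside, world axes, zero at the start; "moment": the same for the moment, N m; "width": finger opening in m; "gripper_force": force on a finger pad.
Only numpy, scipy, OpenCV 4.12 (cv2) and the standard library are available. Lean on these libraries where they do the work, as an engineer would, in place of code of your own. Each camera call takes 0.05 s, during which the arm holds its last target. There are 200 camera calls.

## Task

Load the roll of sealing film into the dispenser: pick up its spring-loaded spindle, start the sprung pin in the tall cheek's groove, squeeze the spring, and slide the spindle down the grooves of the two cheeks until both pins spring fully home in their sockets, the sprung pin in the tall cheek and the fixed pin in the low one. The cheeks are plastic: do it gently, never forcing them. Let go of the roll and leave the other things on the bench where they are.

Things in the scene. Friction and masses are not known exactly. Their poses are not given: they have to be found in the camera images.
- dispenser: Film dispenser, fixed to the desk: grey base 150 x 200 mm, 14 mm high, steel tear bar 31 mm high along its front (-x). Origin: centre of its underside, z up, y along the roll's axis. On two posts it carries a white carriage: two upright cheeks, 64 mm deep, tall one at +y, low one at -y, inner faces at y = +63 and -63 mm, outer at +76 and -76. Guide grooves and sockets lie at x = 0
- tall_end (a point): point on top of the base straight below the groove floor of the tall cheek (y = +67 mm). The carriage is clamped anywhere in a 24 mm range of height to suit the roll, and its height is NOT reported: the sockets' centres are 58 to 82 mm above the desk (call it H). The tall cheek's top edge is 62 mm above H. It stays put under loads below 100 N
- low_end (a point): the same below the low cheek (y = -67 mm), whose top edge is 22 mm above H. In each inner face a groove, open at the top, 11 mm wide, 4 mm deep, runs straight down to 4 mm below H (pin axis then at H). Its mouth flares to 29 mm width over the top 18 mm (tall) or 12 mm (low cheek). At its foot, centred at H, a 13 x 13 mm socket opens in the groove floor, 5 mm deeper (floors at y = +72 and -72)
- spindle: Loose sprung spindle with a white film roll, 0.15 to 0.3 kg, lying on the desk: roll 54 mm across, 90 mm long, between two grey hexagonal flanges 3 mm thick (62 mm across flats, 72 over corners, 96 mm over both) that stop it rolling. Origin: middle of the roll on its axis, 31 mm up. x: along the axis to the sprung pin. An 8 mm steel pin stands out of each end. 147 mm from tip to tip when free
- sprung_tip (a point): centre of the end of the sprung pin, which stands 23 mm out of the flange at +x when free (71 mm from the spindle's origin) and goes in by at most 16 mm, then is solid. Spring: 1.5 N to start plus 0.6 N per mm: about 3 N when seated, 9.3 N when just short enough to pass between the groove floors (134 mm), 11.1 N at the stop. Moves with the pin
- fixed_tip (a point): centre of the end of the fixed pin, which stands 28 mm out of the flange at -x; 76 mm from the spindle's origin
- tomato_a: red tomato, 62 mm wide, 50 mm high, origin under its centre; leave alone
- tomato_b: red tomato, 58 mm wide, 46 mm high, origin under its centre; leave alone
- tomato_c: red tomato, 60 mm wide, 48 mm high, origin under its centre; leave alone
- petri_dish: open glass dish, 90 mm wide, 15 mm high, origin under its centre; leave alone
- brush: slim brush 180 mm long lying on the desk; leave alone
- forceps: steel forceps 125 mm long lying on the desk; leave alone
Mind the look-alikes: they are no part of the job. What is shaped like the spindle but pink is not meant.

How it is judged:
By the outcome, as a careful person would: the job done as asked, in the order asked, and still so for the second after the job is handed in, with the robot touching nothing.
It also fails if it takes over 67 s, if anything falls off the work surface, if the arm or the gripper's body presses on something with over 40 N, if the wrist force passes 120 N, or if a joint passes its speed limit or range.

## Working session

There is one attempt and no reset: what is moved stays moved. The work goes in short steps, Python scripts to look and compute and a shell command to move; the robot and the scene stay as the last step left them, time stands still between calls to the robot, and variables do not carry over. Pictures are saved under pics/ and viewed, at most 10 in all, crops included, and the job is handed in when it is done.

```bash
ls; mkdir -p pics; cat > h.py <<'E'
import numpy as np, cv2, json
from scipy.spatial.transform import Rotation as R
from rig import manip
def rot(q): q=np.array(q); return R.from_quat([q[1],q[2],q[3],q[0]])
def save(name,fn):
    im=manip.get_image(name); cv2.imwrite('pics/'+fn,im['frame'][:,:,::-1]); 
    np.save('pics/'+fn+'.npy',im,allow_pickle=True); return im
def load(fn): return np.load('pics/'+fn+'.npy',allow_pickle=True).item()
def att(im):
    a=np.array(im['attitude']); return rot(a).as_matrix() if a.size==4 else a
def ray(im,u,v):
    d=np.array([(u-im['cx'])/im['fx'],-(v-im['cy'])/im['fy'],-1]); return np.array(im['position']),att(im)@d
def onz(im,u,v,z):
    p,d=ray(im,u,v); return p+d*(z-p[2])/d[2]
def proj(im,P):
    c=att(im).T@(np.array(P)-im['position']); return im['cx']+im['fx']*c[0]/-c[2], im['cy']-im['fy']*c[1]/-c[2]
E
python3 - <<'E'
from h import *
s=manip.get_state(); print(s, manip.grasp_offset)
for n in('scene','top'):
    im=save(n,n+'0.png'); print({k:v for k,v in im.items() if k!='frame'})
E
```

```text
pics
{'clock': 0.0, 'qpos': array([-1.29898291e+00,  2.76555966e-01,  1.50613051e+00, -1.22980650e-05,
        1.36069363e+00, -1.21006507e-01]), 'qd': array([-0.00075397, -0.00061064, -0.00048352,  0.00066892,  0.00084041,
        0.00146041]), 'effort': array([-7.62930758e-04, -4.16778946e+01, -2.45809132e+01, -2.76574265e-04,
        1.10161127e-02,  1.30571104e-05]), 'position': array([ 0.21995152, -0.53069576,  0.23046301]), 'ee_rot': array([-8.90734408e-04,  9.80772848e-01,  1.95150767e-01, -7.33218309e-05]), 'contact_force': array([-0.71558746, -0.24194974, -0.77761671]), 'moment': array([ 0.06325974, -0.04995078,  0.01143145]), 'gripper_force': 0.0, 'width': 0.085553454916398} -0.0187
{'fx': 487.4932325055754, 'fy': 487.4932325055754, 'cx': 316.4414449663953, 'cy': 201.74273485785105, 'position': array([0.99264086, 0.43249632, 1.11827185]), 'attitude': array([0.35051578, 0.09587162, 0.24869049, 0.89783092])}
{'fx': 499.60735283734255, 'fy': 499.60735283734255, 'cx': 319.3689630031089, 'cy': 200.52518503555794, 'position': array([ 0.37746534, -0.01294208,  1.13112815]), 'attitude': array([ 0.71442974,  0.05778888, -0.06864875, -0.69392934])}
```

View pics/top0.png

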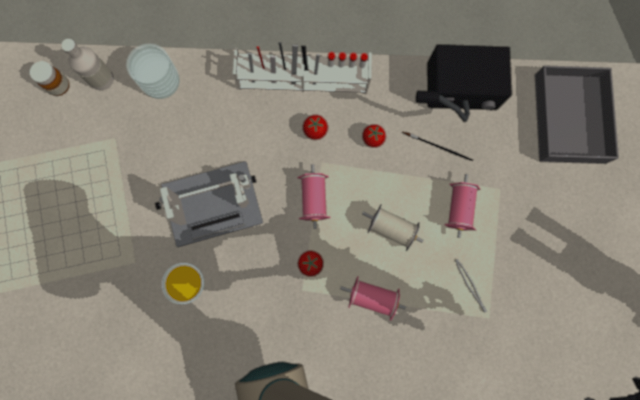

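View pics/scene0.png

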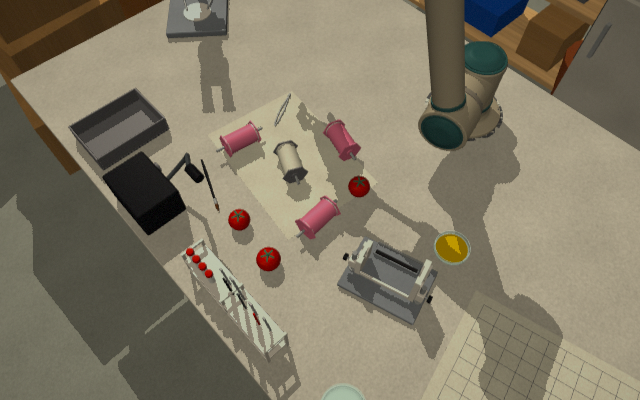

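Top picture: four spindle-shaped things. Pink ones are at (314,197), (463,206) and (375,297), and a white one is at (394,226). The white one fits "white film roll". The dispenser is at (211,203), with cheeks near (165,202) and (240,185). I'll confirm in one enlarged montage.

```bash
python3 - <<'E'
from h import *
t=load('top0.png')['frame'][:,:,::-1]; s=load('scene0.png')['frame'][:,:,::-1]
def c(f,u,v,w,h): return cv2.resize(f[v:v+h,u:u+w],(400,300),interpolation=cv2.INTER_CUBIC)
m=np.vstack([np.hstack([c(t,355,195,80,60),c(s,250,125,80,60)]),np.hstack([c(t,150,155,120,90),c(s,330,225,120,90)])])
cv2.imwrite('pics/m1.png',m)
E
```

```text
(no output)
```

View pics/m1.png

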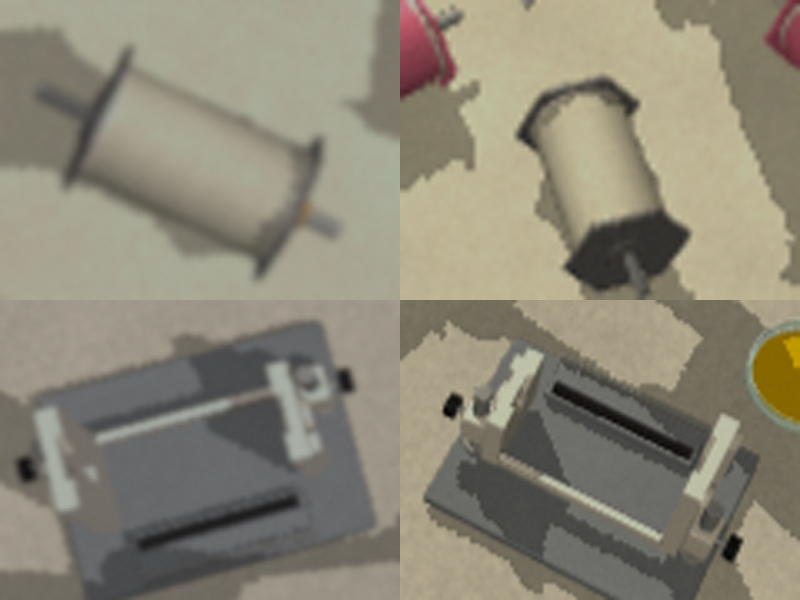

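Zoom confirms it: the white roll with grey flanges. The end at lower right in top (423,241) has the orange collar and the shorter pin, so it is the sprung end. The long fixed pin's tip is at (362.4,213.4).

```bash
python3 - <<'E'
from h import *
t=load('top0.png'); s=load('scene0.png')
f=onz(t,362.4,213.4,.031); p=onz(t,423,241,.031); print('fix',f,'spr',p,'len',np.linalg.norm(f-p),'yaw',np.degrees(np.arctan2(*(p-f)[1::-1])))
print('scene proj of ctr/tips', proj(s,f+(p-f)*76/147),proj(s,p),proj(s,f))
c=lambda u,v:(150+u/3.3333,155+(v-300)/3.3333)
d=lambda u,v:(330+(u-400)/3.3333,225+(v-300)/3.3333)
P={n:onz(t,*c(*q),.014) for n,q in dict(TL=(35,395),TR=(322,322),BR=(375,525)).items()}
for k,v in P.items(): print(k,v)
print(np.linalg.norm(P['TL']-P['TR']),np.linalg.norm(P['TR']-P['BR']))
S={n:onz(s,*d(*q),.014) for n,q in dict(nearleft=(425,498),nearright=(690,600),farR=(758,458),farL=(515,340)).items()}
for k,v in S.items(): print(k,v)
E
```

```text
fix [ 0.55059158 -0.12392637  0.031     ] spr [ 0.49284581 -0.25901375  0.031     ] len 0.14691213201536316 yaw -113.14524380529849
scene proj of ctr/tips (np.float64(289.25456369046645), np.float64(161.2421190718447)) (np.float64(281.51132792014283), np.float64(141.8219182544619)) (np.float64(297.99843751160756), np.float64(183.17194150850779))
TL [0.60811588 0.33479003 0.014     ]
TR [0.665659  0.1423712 0.014    ]
BR [0.52573873 0.09917034 0.014     ]
0.2008387815311636 0.1464376874235008
nearleft [0.6659075  0.14836257 0.014     ]
nearright [0.5825031  0.32725371 0.014     ]
farR [0.46618383 0.29051255 0.014     ]
farL [0.52768362 0.10317665 0.014     ]
```

```bash
cat >> h.py <<'E'
def disp(x,y,th): return lambda P: np.array([x,y,0])+R.from_euler('z',th).apply(P)
E
python3 - <<'E'
from h import *
from scipy.optimize import least_squares
t=load('top0.png'); s=load('scene0.png')
c=lambda u,v:(150+u/3.3333,155+(v-300)/3.3333)
d=lambda u,v:(330+(u-400)/3.3333,225+(v-300)/3.3333)
b=.014
# (camera, px, point(H))
def pts(H): 
    T=H+.062;L=H+.022
    return [(t,c(35,395),(.075,.1,b)),(t,c(322,322),(.075,-.1,b)),(t,c(375,525),(-.075,-.1,b)),
    (s,d(425,498),(.075,-.1,b)),(s,d(758,458),(-.075,.1,b)),(s,d(515,340),(-.075,-.1,b)),
    (t,c(57,458),(0,.0695,T)),(t,c(294,411),(0,-.0695,L)),(s,d(703,485),(0,.0695,T))]
def f(q):
    D=disp(*q[:3]); return np.concatenate([np.array(proj(cam,D(P)))-px for cam,px,P in pts(q[3])])
r=least_squares(f,[.567,.217,.29,.07],x_scale=[.01,.01,.1,.01]); print(r.x,np.degrees(r.x[2])); print(r.fun.reshape(-1,2).round(1))
D=disp(*r.x[:3]);H=r.x[3]
out=[]
for cam,o in((t,(150,155)),(s,(330,225))):
    m=cv2.resize(cam['frame'][o[1]:o[1]+90,o[0]:o[0]+120,::-1],(800,600),interpolation=cv2.INTER_CUBIC)[:, :]
    for z,y0,y1 in((H+.062,.063,.076),(H+.022,-.063,-.076)):
        q=[((np.array(proj(cam,D((x,y,z))))+.5-o)*6.667).astype(int) for x,y in((.032,y0),(.032,y1),(-.032,y1),(-.032,y0))]
        cv2.polylines(m,[np.array(q)],True,(0,0,255),1)
    out.append(cv2.resize(m[0:600],(533,400)))
cv2.imwrite('pics/ov.png',cv2.resize(np.vstack(out),(400,600)) if 0 else np.hstack([cv2.resize(o,(400,300)) for o in out]))
E
```

```text
[0.56831555 0.21923533 0.2956608  0.04351745] 16.940115776258136
[[-0.8 -1.2]
 [-1.2 -1.5]
 [-1.1 -0. ]
 [-1.8  0. ]
 [ 0.5  1. ]
 [ 0.1 -0.9]
 [ 1.7  0.8]
 [-1.3  1.6]
 [-0.5 -2.3]]
```

View pics/ov.png

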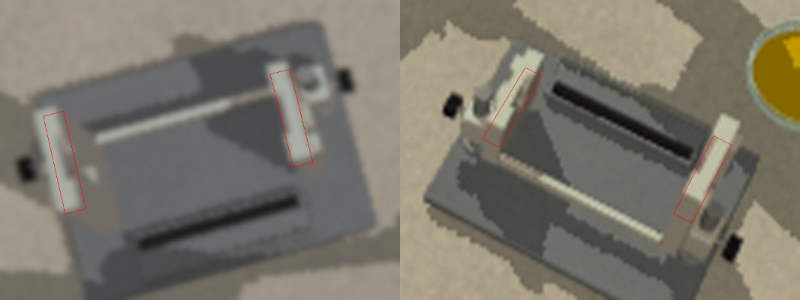

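```bash
python3 - <<'E'
from h import *
from scipy.optimize import least_squares
t=load('top0.png'); s=load('scene0.png')
c=lambda u,v:(150+u/3.3333-.35,155+v/3.3333-.35)
d=lambda u,v:(330+(u-400)/3.3333-.35,225+v/3.3333-.35)
b=.014
def pts(H): 
    T=H+.062;L=H+.022
    return [(t,c(35,95),(.075,.1,b)),(t,c(322,22),(.075,-.1,b)),(t,c(375,225),(-.075,-.1,b)),
    (s,d(425,198),(.075,-.1,b)),(s,d(758,158),(-.075,.1,b)),(s,d(515,40),(-.075,-.1,b)),
    (t,c(57,159),(0,.0695,T)),(t,c(294,112),(0,-.0695,L)),(s,d(712.5,156),(0,.0695,T)),(s,d(517,87),(0,-.0695,L))]
def f(q):
    D=disp(*q[:3]); return np.concatenate([np.array(proj(cam,D(P)))-px-(q[4:6] if cam is s else q[6:8]) for cam,px,P in pts(q[3])]+[q[4:]*.7])
r=least_squares(f,[.567,.217,.29,.07,0,0,0,0],x_scale=[.01,.01,.1,.01,1,1,1,1]); print(r.x,np.degrees(r.x[2])); print(r.fun[:20].reshape(-1,2).round(1))
D=disp(*r.x[:3]);H=r.x[3]
out=[]
for cam,o,q0 in((t,(150,155),r.x[6:8]),(s,(330,225),r.x[4:6])):
    m=cv2.resize(cam['frame'][o[1]:o[1]+90,o[0]:o[0]+120,::-1],(800,600),interpolation=cv2.INTER_CUBIC)
    for z,y0,y1,dx in((H+.062,.063,.076,.032),(H+.022,-.063,-.076,.032),(b,-.1,.1,.075)):
        q=[((np.array(proj(cam,D((x,y,z))))-q0+.5-o)*6.667).astype(int) for x,y in((dx,y0),(dx,y1),(-dx,y1),(-dx,y0))]
        cv2.polylines(m,[np.array(q)],True,(0,0,255),1)
    out.append(m)
cv2.imwrite('pics/ov2.png',np.hstack([cv2.resize(o,(400,300)) for o in out]))
E
```

```text
[ 0.56557399  0.21644079  0.30821397  0.07130184 -0.44199271 -0.62614394
 -0.23069634  0.30828305] 17.65935961877372
[[ 0.7  0.7]
 [-0.  -0.7]
 [ 0.9  0.6]
 [-0.9  0.1]
 [ 0.9 -0.1]
 [ 0.3 -1. ]
 [-0.2 -0. ]
 [-1.4 -0.4]
 [-0.2  0.5]
 [-0.3  0.2]]
```

View pics/ov2.png

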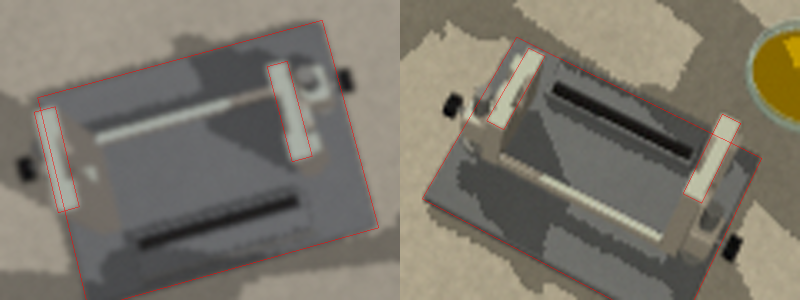

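```bash
cat >> h.py <<'E'
def delta(P,yaw):
    "shift in current tool axes and rz (deg) to reach TCP P with tool x at world yaw (tool down)"
    s=manip.get_state(); M=rot(s['ee_rot']); d=M.inv().apply(np.array(P)-s['position'])
    y=np.radians(yaw); T=R.from_matrix(np.array([[np.cos(y),np.sin(y),0],[np.sin(y),-np.cos(y),0],[0,0,-1]]).T)
    x=M.apply([1,0,0])
    print('clk %.2f'%s['clock'],'pos',s['position'].round(4),'yaw %.2f'%np.degrees(np.arctan2(x[1],x[0])),'q6 %.2f'%s['qpos'][5],'w %.4f g %.1f'%(s['width'],s['gripper_force']),'F',s['contact_force'].round(1),'M',s['moment'].round(2))
    print('shift',d.round(4),'rotvec',np.degrees((M.inv()*T).as_rotvec()).round(2))
E
python3 - <<'E'
from h import *
t=load('top0.png'); s=load('scene0.png')
c=lambda u,v:(150+u/3.3333-.35,155+v/3.3333-.35)
d=lambda u,v:(330+(u-400)/3.3333-.35,225+v/3.3333-.35)
D0=np.array([.5656,.2165,0])
for a,b in(((95,138),(660,238)),((270,93),(500,157))):
    p,u=ray(t,*c(*a));q,w=ray(s,*d(*b)); k=np.linalg.lstsq(np.c_[u,-w],q-p,rcond=None)[0]
    A=p+k[0]*u;B=q+k[1]*w; print(R.from_euler('z',-17.4,degrees=True).apply((A+B)/2-D0),np.linalg.norm(A-B))
delta([.5207,-.1938,.13],66.9)
E
python3 -m pendant '[{"dx":0.034,"dy":-0.0163,"dz":0.008},{"dx":0.034,"dy":-0.0163,"dz":0.008},{"dx":0.034,"dy":-0.0163,"dz":0.008},{"dx":0.034,"dy":-0.0163,"dz":0.008},{"dx":0.034,"dy":-0.0163,"dz":0.008},{"dx":0.034,"dy":-0.0163,"dz":0.008},{"dx":0.034,"dy":-0.0163,"dz":0.008},{"dx":0.034,"dy":-0.0163,"dz":0.008},{"dx":0.034,"dy":-0.0163,"dz":0.008},{"dx":0.034,"dy":-0.0163,"dz":0.008},{"dx":0.034,"dy":-0.0163,"dz":0.008},{"dx":0.034,"dy":-0.0163,"dz":0.008}]'
python3 -m pendant '[{"rz":-7},{"rz":-7},{"rz":-7},{"rz":-7},{"rz":-7},{"rz":-7},{"rz":-2.4}]' 60
python3 - <<'E'
from h import *
delta([.5207,-.1938,.13],66.9)
E
```

```text
[0.02967222 0.06283083 0.0417633 ] 0.0007002823648167147
[ 0.02961876 -0.0583559   0.03963046] 0.004941594307362723
clk 0.10 pos [ 0.22   -0.5308  0.2305] yaw 22.50 q6 -0.12 w 0.0855 g 0.0 F [-0.5  0.1  0.5] M [ 0.03 -0.02  0.01]
shift [ 0.4068 -0.196   0.1009] rotvec [ -0.08  -0.05 -44.4 ]
clk 0.10 pos [ 0.22   -0.5308  0.2305] yaw 22.50 q6 -0.12 w 0.0855 g 0.0 F [-0.5  0.1  0.5] M [ 0.03 -0.02  0.01]
shift [ 0.4068 -0.196   0.1009] rotvec [ -0.08  -0.05 -44.4 ]invalid input
invalid input
```

```bash
python3 -m pendant '[{"dx":0.034,"dy":-0.0163,"dz":0.008,"rx":0,"ry":0,"rz":0,"hand":0.085},{"dx":0.034,"dy":-0.0163,"dz":0.008,"rx":0,"ry":0,"rz":0,"hand":0.085}]'
```

```text
clock: 0.27
position: [0.2701, -0.4758, 0.2148]
ee_rot: [0.0, 0.981, 0.193, 0.0]
contact_force: [0.5, 0.2, 0.3]
width: 0.0848
gripper_force: 0.0
```

```bash
python3 -m pendant '[{"dx":0.034,"dy":-0.0163,"dz":0.008,"rx":0,"ry":0,"rz":0,"hand":0.085},{"dx":0.034,"dy":-0.0163,"dz":0.008,"rx":0,"ry":0,"rz":0,"hand":0.085},{"dx":0.034,"dy":-0.0163,"dz":0.008,"rx":0,"ry":0,"rz":0,"hand":0.085},{"dx":0.034,"dy":-0.0163,"dz":0.008,"rx":0,"ry":0,"rz":0,"hand":0.085},{"dx":0.034,"dy":-0.0163,"dz":0.008,"rx":0,"ry":0,"rz":0,"hand":0.085},{"dx":0.034,"dy":-0.0163,"dz":0.008,"rx":0,"ry":0,"rz":0,"hand":0.085},{"dx":0.034,"dy":-0.0163,"dz":0.008,"rx":0,"ry":0,"rz":0,"hand":0.085},{"dx":0.034,"dy":-0.0163,"dz":0.008,"rx":0,"ry":0,"rz":0,"hand":0.085},{"dx":0.034,"dy":-0.0163,"dz":0.008,"rx":0,"ry":0,"rz":0,"hand":0.085},{"dx":0.034,"dy":-0.0163,"dz":0.008,"rx":0,"ry":0,"rz":0,"hand":0.085}]'
python3 -m pendant '[{"dx":0,"dy":0,"dz":0,"rx":0,"ry":0,"rz":-7,"hand":0.085},{"dx":0,"dy":0,"dz":0,"rx":0,"ry":0,"rz":-7,"hand":0.085},{"dx":0,"dy":0,"dz":0,"rx":0,"ry":0,"rz":-7,"hand":0.085},{"dx":0,"dy":0,"dz":0,"rx":0,"ry":0,"rz":-7,"hand":0.085},{"dx":0,"dy":0,"dz":0,"rx":0,"ry":0,"rz":-7,"hand":0.085},{"dx":0,"dy":0,"dz":0,"rx":0,"ry":0,"rz":-7,"hand":0.085},{"dx":0,"dy":0,"dz":0,"rx":0,"ry":0,"rz":-2.4,"hand":0.085},{"dx":0,"dy":0,"dz":0,"rx":0,"ry":0,"rz":0,"hand":0.085}]' 60
python3 - <<'E'
from h import *
delta([.5207,-.1938,.015],66.9)
im=save('wrist','w1.png'); print(im['mount'],im['fx'],im['cx'],im['cy'])
E
```

```text
clock: 1.1
position: [0.5229, -0.1926, 0.1346]
ee_rot: [-0.0, 0.981, 0.195, -0.0]
contact_force: [0.2, -1.4, 0.3]
width: 0.0852
gripper_force: 0.0
clock: 1.77
position: [0.5219, -0.1942, 0.1349]
ee_rot: [-0.0, 0.834, 0.552, -0.0]
contact_force: [0.4, 0.5, 0.6]
width: 0.0853
gripper_force: 0.0
clk 1.77 pos [ 0.5219 -0.1942  0.1349] yaw 66.94 q6 -0.08 w 0.0853 g 0.0 F [0.4 0.5 0.6] M [-0.03 -0.02  0.01]
shift [-1.000e-04 -1.100e-03  1.199e-01] rotvec [-0.05  0.    0.04]
[[-4.20284533e-04  9.61336767e-01  2.75375098e-01  7.00357732e-02]
 [ 9.99999775e-01  2.60232251e-04  6.17752331e-04 -3.96185446e-04]
 [ 5.22206547e-04  2.75375295e-01 -9.61336660e-01 -1.43374398e-01]
 [ 0.00000000e+00  0.00000000e+00  0.00000000e+00  1.00000000e+00]] 309.70691628693146 318.71978188209226 196.51169345129972
```

View pics/w1.png

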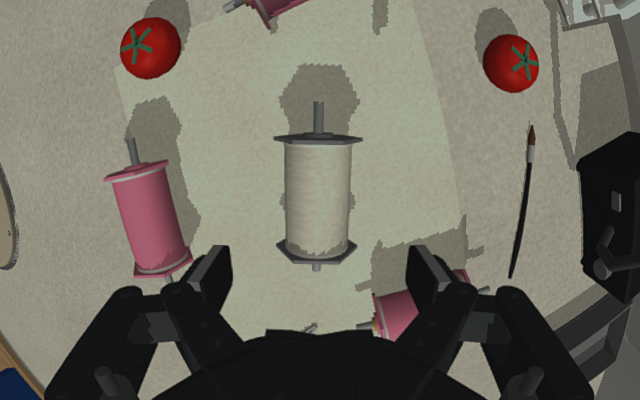

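The wrist picture shows the white roll upright and centred, with the fixed tip at (318.5,101) and the sprung tip at (317,270). It is aligned with the tool. I'll check its position along the axis, then descend.

```bash
cat >> h.py <<'E'
def wpt(im,u,v,z,pos,q):
    a,b=u-im['cx'],v-im['cy']; r=np.hypot(a,b); th=r/im['fx']
    d=np.array([np.sin(th)*a/r,-np.sin(th)*b/r,-np.cos(th)]); M=np.array(im['mount'])
    Q=rot(q); o=Q.apply(M[:3,3])+pos; w=Q.apply(M[:3,:3]@d); return o+w*(z-o[2])/w[2]
E
python3 - <<'E'
from h import *
s=manip.get_state(); im=load('w1.png')
for p in((318.5,101),(317,270)):
    P=wpt(im,*p,.031,s['position'],s['ee_rot']); print(P, rot(s['ee_rot']).inv().apply(P-s['position']))
E
python3 -m pendant '[{"dx":0,"dy":-0.0005,"dz":0.02,"rx":0,"ry":0,"rz":0,"hand":0.085},{"dx":0,"dy":-0.0005,"dz":0.02,"rx":0,"ry":0,"rz":0,"hand":0.085},{"dx":0,"dy":0,"dz":0.02,"rx":0,"ry":0,"rz":0,"hand":0.085},{"dx":0,"dy":0,"dz":0.02,"rx":0,"ry":0,"rz":0,"hand":0.085},{"dx":0,"dy":0,"dz":0.02,"rx":0,"ry":0,"rz":0,"hand":0.085},{"dx":0,"dy":0,"dz":0.02,"rx":0,"ry":0,"rz":0,"hand":0.085},{"dx":0,"dy":0,"dz":0,"rx":0,"ry":0,"rz":0,"hand":0.085}]'
```

```text
[ 0.55158784 -0.12286578  0.031     ] [ 0.07731264 -0.0006951   0.1039467 ]
[ 0.49217831 -0.25805702  0.031     ] [-0.0703493  -0.00214879  0.10395086]
clock: 2.4
position: [0.5184, -0.1926, 0.0117]
ee_rot: [-0.003, 0.835, 0.551, -0.002]
contact_force: [-0.5, 0.5, -0.4]
width: 0.085
gripper_force: 0.0
```

```bash
python3 -m pendant '[{"dx":0,"dy":0,"dz":-0.002,"rx":0,"ry":0,"rz":0,"hand":0.085},{"dx":0,"dy":0,"dz":0,"rx":0,"ry":0,"rz":0,"hand":0.085}]'
python3 -c "
from h import *
delta([.5207,-.1938,.015],66.9)"
```

```text
clock: 2.57
position: [0.5221, -0.1944, 0.0184]
ee_rot: [0.001, 0.834, 0.551, 0.0]
contact_force: [0.4, 0.3, 0.3]
width: 0.0852
gripper_force: 0.0
clk 2.57 pos [ 0.5221 -0.1944  0.0184] yaw 66.88 q6 -0.08 w 0.0852 g 0.0 F [0.4 0.3 0.3] M [-0.03 -0.02  0.04]
shift [ 0.     -0.0015  0.0034] rotvec [ 0.1   0.01 -0.02]
```

```bash
python3 -m pendant '[{"dx":0.0007,"dy":-0.001,"dz":0.002,"rx":0,"ry":0,"rz":0,"hand":0.085},{"dx":0,"dy":0,"dz":0,"rx":0,"ry":0,"rz":0,"hand":0.06},{"dx":0,"dy":0,"dz":0,"rx":0,"ry":0,"rz":0,"hand":0.05},{"dx":0,"dy":0,"dz":0,"rx":0,"ry":0,"rz":0,"hand":0.045},{"dx":0,"dy":0,"dz":0,"rx":0,"ry":0,"rz":0,"hand":0.045},{"dx":0,"dy":0,"dz":0,"rx":0,"ry":0,"rz":0,"hand":0.045},{"dx":0,"dy":0,"dz":0,"rx":0,"ry":0,"rz":0,"hand":0.045}]' 40
python3 -c "
from h import *
delta([.5207,-.1938,.08],-8)"
```

```text
clock: 3.15
position: [0.5209, -0.1931, 0.0163]
ee_rot: [0.001, 0.834, 0.551, 0.0]
contact_force: [-1.0, 0.0, 6.9]
width: 0.0524
gripper_force: 41.3
clk 3.15 pos [ 0.5209 -0.1931  0.0163] yaw 66.89 q6 -0.08 w 0.0524 g 41.3 F [-1.   0.   6.9] M [ 0.04  0.19 -0.01]
shift [-0.0007  0.0001 -0.0637] rotvec [ 6.000e-02 -4.000e-02  7.489e+01]
```

```bash
python3 -m pendant '[{"dx":0,"dy":0,"dz":-0.01,"rx":0,"ry":0,"rz":0,"hand":0.045},{"dx":0,"dy":0,"dz":-0.02,"rx":0,"ry":0,"rz":0,"hand":0.045},{"dx":0,"dy":0,"dz":-0.02,"rx":0,"ry":0,"rz":0,"hand":0.045},{"dx":0,"dy":0,"dz":0,"rx":0,"ry":0,"rz":5,"hand":0.045},{"dx":0,"dy":0,"dz":0,"rx":0,"ry":0,"rz":7,"hand":0.045},{"dx":0,"dy":0,"dz":0,"rx":0,"ry":0,"rz":7,"hand":0.045},{"dx":0,"dy":0,"dz":0,"rx":0,"ry":0,"rz":7,"hand":0.045},{"dx":0,"dy":0,"dz":0,"rx":0,"ry":0,"rz":7,"hand":0.045},{"dx":0,"dy":0,"dz":0,"rx":0,"ry":0,"rz":7,"hand":0.045},{"dx":0,"dy":0,"dz":0,"rx":0,"ry":0,"rz":7,"hand":0.045},{"dx":0,"dy":0,"dz":0,"rx":0,"ry":0,"rz":7,"hand":0.045}]'
python3 -m pendant '[{"dx":0,"dy":0,"dz":0,"rx":0,"ry":0,"rz":7,"hand":0.045},{"dx":0,"dy":0,"dz":0,"rx":0,"ry":0,"rz":7,"hand":0.045},{"dx":0,"dy":0,"dz":0,"rx":0,"ry":0,"rz":7,"hand":0.045},{"dx":0,"dy":0,"dz":0,"rx":0,"ry":0,"rz":0,"hand":0.045},{"dx":0,"dy":0,"dz":0.02,"rx":0,"ry":0,"rz":0,"hand":0.045},{"dx":0,"dy":0,"dz":0.02,"rx":0,"ry":0,"rz":0,"hand":0.045},{"dx":0,"dy":0,"dz":0.006,"rx":0,"ry":0,"rz":0,"hand":0.045},{"dx":0,"dy":0,"dz":0,"rx":0,"ry":0,"rz":0,"hand":0.045}]'
python3 -c "
from h import *
delta([.5207,-.1938,.0165],-8)"
```

```text
clock: 4.07
position: [0.5204, -0.1928, 0.0655]
ee_rot: [-0.0, 0.994, 0.109, -0.0]
contact_force: [0.2, 0.4, -1.8]
width: 0.053
gripper_force: 42.7
clock: 4.73
position: [0.519, -0.1922, 0.0178]
ee_rot: [-0.001, 0.998, -0.07, -0.002]
contact_force: [0.6, -0.4, -1.1]
width: 0.0532
gripper_force: 42.8
clk 4.73 pos [ 0.519  -0.1922  0.0178] yaw -7.98 q6 1.23 w 0.0532 g 42.8 F [ 0.6 -0.4 -1.1] M [ 0.01 -0.02 -0.02]
shift [0.0019 0.0014 0.0013] rotvec [-0.08  0.24  0.02]
```

```bash
python3 -m pendant '[{"dx":0,"dy":0,"dz":0.0035,"rx":0,"ry":0,"rz":0,"hand":0.045},{"dx":0,"dy":0,"dz":0,"rx":0,"ry":0,"rz":0,"hand":0.045},{"dx":0,"dy":0,"dz":0,"rx":0,"ry":0,"rz":0,"hand":0.07},{"dx":0,"dy":0,"dz":0,"rx":0,"ry":0,"rz":0,"hand":0.085},{"dx":0,"dy":0,"dz":0,"rx":0,"ry":0,"rz":0,"hand":0.085},{"dx":0,"dy":0,"dz":0,"rx":0,"ry":0,"rz":0,"hand":0.085},{"dx":0,"dy":0,"dz":-0.01,"rx":0,"ry":0,"rz":0,"hand":0.085},{"dx":0,"dy":0,"dz":-0.03,"rx":0,"ry":0,"rz":0,"hand":0.085},{"dx":0,"dy":0,"dz":-0.035,"rx":0,"ry":0,"rz":0,"hand":0.085},{"dx":0,"dy":0,"dz":-0.02,"rx":0,"ry":0,"rz":0,"hand":0.085},{"dx":0,"dy":0,"dz":0,"rx":0,"ry":0,"rz":-7.14,"hand":0.085},{"dx":0,"dy":0,"dz":0,"rx":0,"ry":0,"rz":-7.14,"hand":0.085}]'
python3 -m pendant '[{"dx":0,"dy":0,"dz":0,"rx":0,"ry":0,"rz":-7.14,"hand":0.085},{"dx":0,"dy":0,"dz":0,"rx":0,"ry":0,"rz":-7.14,"hand":0.085},{"dx":0,"dy":0,"dz":0,"rx":0,"ry":0,"rz":-7.14,"hand":0.085},{"dx":0,"dy":0,"dz":0,"rx":0,"ry":0,"rz":-7.14,"hand":0.085},{"dx":0,"dy":0,"dz":0,"rx":0,"ry":0,"rz":-7.14,"hand":0.085},{"dx":0,"dy":0,"dz":0,"rx":0,"ry":0,"rz":-7.14,"hand":0.085},{"dx":0,"dy":0,"dz":0,"rx":0,"ry":0,"rz":-7.14,"hand":0.085},{"dx":0,"dy":0,"dz":0,"rx":0,"ry":0,"rz":-7.14,"hand":0.085},{"dx":0,"dy":0,"dz":0,"rx":0,"ry":0,"rz":-7.14,"hand":0.085},{"dx":0,"dy":0,"dz":0,"rx":0,"ry":0,"rz":-7.14,"hand":0.085},{"dx":0,"dy":0,"dz":0,"rx":0,"ry":0,"rz":-7.14,"hand":0.085},{"dx":0,"dy":0,"dz":0,"rx":0,"ry":0,"rz":-7.14,"hand":0.085}]'
python3 -m pendant '[{"dx":0,"dy":0,"dz":0,"rx":0,"ry":0,"rz":-7.14,"hand":0.085},{"dx":0,"dy":0,"dz":0,"rx":0,"ry":0,"rz":-7.14,"hand":0.085},{"dx":0,"dy":0,"dz":0,"rx":0,"ry":0,"rz":-7.14,"hand":0.085},{"dx":0,"dy":0,"dz":0,"rx":0,"ry":0,"rz":-7.14,"hand":0.085},{"dx":0,"dy":0,"dz":0,"rx":0,"ry":0,"rz":-7.14,"hand":0.085},{"dx":0,"dy":0,"dz":0,"rx":0,"ry":0,"rz":-7.14,"hand":0.085},{"dx":0,"dy":0,"dz":0,"rx":0,"ry":0,"rz":-7.14,"hand":0.085},{"dx":0,"dy":0,"dz":0,"rx":0,"ry":0,"rz":-7.14,"hand":0.085},{"dx":0,"dy":0,"dz":0,"rx":0,"ry":0,"rz":-7.14,"hand":0.085},{"dx":0,"dy":0,"dz":0,"rx":0,"ry":0,"rz":-7.14,"hand":0.085},{"dx":0,"dy":0,"dz":0,"rx":0,"ry":0,"rz":-7.14,"hand":0.085},{"dx":0,"dy":0,"dz":0,"rx":0,"ry":0,"rz":0,"hand":0.085}]'
python3 -c "
from h import *
delta([.5207,-.1938,.0165],172)
save('wrist','w2.png')"
```

```text
clock: 5.73
position: [0.522, -0.1936, 0.1139]
ee_rot: [0.001, 0.998, 0.057, 0.002]
contact_force: [-0.2, -0.3, 0.0]
width: 0.0848
gripper_force: 0.0
clock: 6.73
position: [0.5207, -0.193, 0.1117]
ee_rot: [0.0, 0.693, 0.721, 0.0]
contact_force: [0.6, 0.6, 0.5]
width: 0.0847
gripper_force: 0.0
clock: 7.73
position: [0.5207, -0.193, 0.1117]
ee_rot: [0.0, 0.083, 0.997, -0.0]
contact_force: [0.0, 0.5, 0.3]
width: 0.0855
gripper_force: 0.0
clk 7.73 pos [ 0.5207 -0.193   0.1117] yaw 170.52 q6 -1.89 w 0.0855 g 0.0 F [0.  0.5 0.3] M [0.01 0.   0.  ]
shift [-0.     -0.0007  0.0952] rotvec [-0.02  0.05 -1.48]
```

View pics/w2.png

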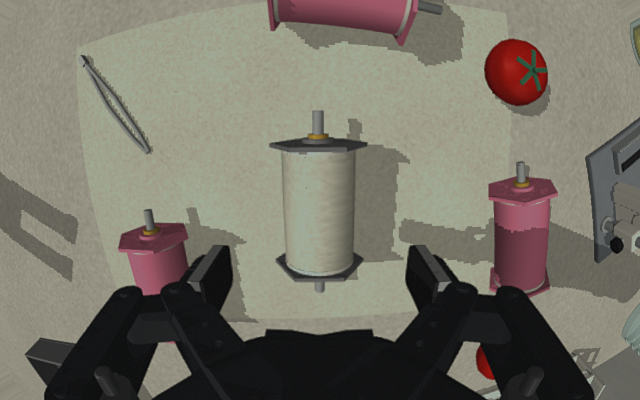

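Sprung pin tip with its orange collar is at (318,110), pointing along tool +x. Fixed tip is at (320,291). Regrasp.

```bash
python3 - <<'E'
from h import *
s=manip.get_state(); im=load('w2.png')
for p in((318,110),(320,292)):
    P=wpt(im,*p,.031,s['position'],s['ee_rot']); print(P, rot(s['ee_rot']).inv().apply(P-s['position']))
E
python3 -m pendant '[{"dx":0,"dy":-0.0007,"dz":0.02,"rx":0,"ry":0,"rz":-1.2,"hand":0.085},{"dx":0,"dy":0,"dz":0.025,"rx":0,"ry":0,"rz":0,"hand":0.085},{"dx":0,"dy":0,"dz":0.025,"rx":0,"ry":0,"rz":0,"hand":0.085},{"dx":0,"dy":0,"dz":0.02,"rx":0,"ry":0,"rz":0,"hand":0.085},{"dx":0,"dy":0,"dz":0.003,"rx":0,"ry":0,"rz":0,"hand":0.085},{"dx":0,"dy":0,"dz":0,"rx":0,"ry":0,"rz":0,"hand":0.085},{"dx":0,"dy":0,"dz":0,"rx":0,"ry":0,"rz":0,"hand":0.085}]'
python3 -c "
from h import *
delta([.5207,-.1938,.0165],172)"
```

```text
[ 0.4512626  -0.18137144  0.031     ] [ 0.07045267 -0.00026776  0.08049041]
[ 0.59862569 -0.20508556  0.031     ] [-0.07879824  0.00127811  0.08060835]
clock: 8.37
position: [0.5212, -0.194, 0.0187]
ee_rot: [0.001, 0.074, 0.997, -0.0]
contact_force: [0.5, -0.7, 0.4]
width: 0.0847
gripper_force: 0.0
clk 8.37 pos [ 0.5212 -0.194   0.0187] yaw 171.54 q6 -1.90 w 0.0847 g 0.0 F [ 0.5 -0.7  0.4] M [-0.05 -0.04  0.01]
shift [0.0006 0.0001 0.0022] rotvec [-0.03  0.08 -0.46]
```

```bash
python3 -m pendant '[{"dx":-0.001,"dy":0,"dz":0.002,"rx":0,"ry":0,"rz":-0.4,"hand":0.085},{"dx":0,"dy":0,"dz":0,"rx":0,"ry":0,"rz":0,"hand":0.06},{"dx":0,"dy":0,"dz":0,"rx":0,"ry":0,"rz":0,"hand":0.045},{"dx":0,"dy":0,"dz":0,"rx":0,"ry":0,"rz":0,"hand":0.045},{"dx":0,"dy":0,"dz":0,"rx":0,"ry":0,"rz":0,"hand":0.045},{"dx":0,"dy":0,"dz":0,"rx":0,"ry":0,"rz":0,"hand":0.045},{"dx":0,"dy":0,"dz":0,"rx":0,"ry":0,"rz":0,"hand":0.045}]' 60
python3 -m pendant '[{"dx":0,"dy":0,"dz":-0.01,"rx":0,"ry":0,"rz":0,"hand":0.045},{"dx":0,"dy":0,"dz":-0.02,"rx":0,"ry":0,"rz":0,"hand":0.045},{"dx":0,"dy":0,"dz":-0.04,"rx":0,"ry":0,"rz":0,"hand":0.045},{"dx":0,"dy":0,"dz":-0.04,"rx":0,"ry":0,"rz":0,"hand":0.045},{"dx":0,"dy":0,"dz":-0.04,"rx":0,"ry":0,"rz":0,"hand":0.045},{"dx":0,"dy":0,"dz":-0.02,"rx":0,"ry":0,"rz":0,"hand":0.045},{"dx":0,"dy":0,"dz":0,"rx":0,"ry":0,"rz":0,"hand":0.045}]'
python3 - <<'E'
from h import *
# goal above dispenser: origin at y=-8 (disp), axis height H+62+20
delta([.5656,.2165,.19],107.4)
yaw=np.radians(17.4); print('grip point ground for disp y=-8mm:', [.5656-.008*-np.sin(yaw), .2165-.008*np.cos(yaw)])
E
```

```text
clock: 8.95
position: [0.5221, -0.1941, 0.0171]
ee_rot: [0.001, 0.07, 0.998, -0.0]
contact_force: [-0.4, 0.1, 5.0]
width: 0.0518
gripper_force: 62.0
clock: 9.53
position: [0.5244, -0.1953, 0.1922]
ee_rot: [0.006, 0.07, 0.998, -0.002]
contact_force: [0.5, -0.3, -1.7]
width: 0.0522
gripper_force: 63.3
clk 9.53 pos [ 0.5244 -0.1953  0.1922] yaw 172.00 q6 -1.91 w 0.0522 g 63.3 F [ 0.5 -0.3 -1.7] M [-0.03 -0.03 -0.03]
shift [1.650e-02 4.135e-01 3.000e-04] rotvec [ 0.16  0.71 64.6 ]
grip point ground for disp y=-8mm: [np.float64(0.5679923263380486), np.float64(0.2088660773718698)]
```

```bash
python3 -m pendant '[{"dx":0.0012,"dy":0.02,"dz":0,"rx":0,"ry":0,"rz":0,"hand":0.045},{"dx":0.0012,"dy":0.037,"dz":0,"rx":0,"ry":0,"rz":0,"hand":0.045},{"dx":0.0012,"dy":0.037,"dz":0,"rx":0,"ry":0,"rz":0,"hand":0.045},{"dx":0.0012,"dy":0.037,"dz":0,"rx":0,"ry":0,"rz":0,"hand":0.045},{"dx":0.0012,"dy":0.037,"dz":0,"rx":0,"ry":0,"rz":0,"hand":0.045},{"dx":0.0012,"dy":0.037,"dz":0,"rx":0,"ry":0,"rz":0,"hand":0.045},{"dx":0.0012,"dy":0.037,"dz":0,"rx":0,"ry":0,"rz":0,"hand":0.045},{"dx":0.0012,"dy":0.037,"dz":0,"rx":0,"ry":0,"rz":0,"hand":0.045},{"dx":0.0012,"dy":0.037,"dz":0,"rx":0,"ry":0,"rz":0,"hand":0.045},{"dx":0.0012,"dy":0.037,"dz":0,"rx":0,"ry":0,"rz":0,"hand":0.045},{"dx":0.0012,"dy":0.037,"dz":0,"rx":0,"ry":0,"rz":0,"hand":0.045},{"dx":0,"dy":0.016,"dz":0,"rx":0,"ry":0,"rz":0,"hand":0.045}]'
python3 -m pendant '[{"dx":0,"dy":0,"dz":0,"rx":0,"ry":0,"rz":4,"hand":0.045},{"dx":0,"dy":0,"dz":0,"rx":0,"ry":0,"rz":7,"hand":0.045},{"dx":0,"dy":0,"dz":0,"rx":0,"ry":0,"rz":7,"hand":0.045},{"dx":0,"dy":0,"dz":0,"rx":0,"ry":0,"rz":7,"hand":0.045},{"dx":0,"dy":0,"dz":0,"rx":0,"ry":0,"rz":7,"hand":0.045},{"dx":0,"dy":0,"dz":0,"rx":0,"ry":0,"rz":7,"hand":0.045},{"dx":0,"dy":0,"dz":0,"rx":0,"ry":0,"rz":7,"hand":0.045},{"dx":0,"dy":0,"dz":0,"rx":0,"ry":0,"rz":7,"hand":0.045},{"dx":0,"dy":0,"dz":0,"rx":0,"ry":0,"rz":7,"hand":0.045},{"dx":0,"dy":0,"dz":0,"rx":0,"ry":0,"rz":4.6,"hand":0.045},{"dx":0,"dy":0,"dz":0,"rx":0,"ry":0,"rz":0,"hand":0.045}]'
python3 -c "
from h import *
delta([.568,.2089,.17],107.4)
save('wrist','w3.png');save('top','t3.png');save('scene','s3.png')"
```

```text
clock: 10.53
position: [0.5637, 0.2146, 0.1843]
ee_rot: [-0.001, 0.068, 0.998, 0.001]
contact_force: [-0.2, 0.6, -1.8]
width: 0.0519
gripper_force: 63.4
clock: 11.45
position: [0.5637, 0.2098, 0.1843]
ee_rot: [-0.001, 0.593, 0.806, -0.001]
contact_force: [-0.5, 0.2, -1.2]
width: 0.0523
gripper_force: 63.3
clk 11.45 pos [0.5637 0.2098 0.1843] yaw 107.33 q6 -0.06 w 0.0523 g 63.3 F [-0.5  0.2 -1.2] M [-0.05 -0.    0.05]
shift [-0.0021  0.0039  0.0143] rotvec [-0.19 -0.   -0.07]
```

View pics/w3.png

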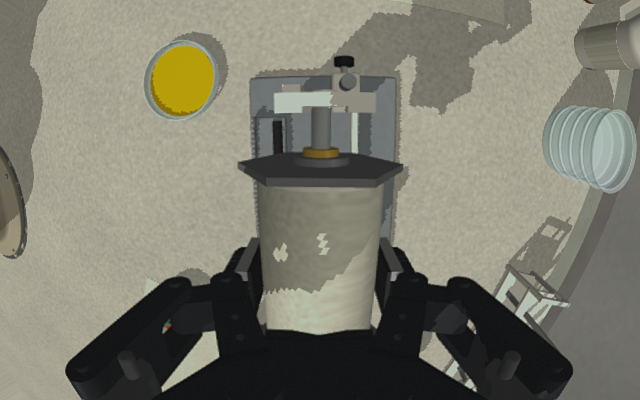

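```bash
python3 - <<'E'
from h import *
w=load('w3.png')['frame'][:,:,::-1]; t=load('t3.png')['frame'][:,:,::-1]; s=load('s3.png')['frame'][:,:,::-1]
c=lambda f,u,v,w_,h_:cv2.resize(f[v:v+h_,u:u+w_],(400,300),interpolation=cv2.INTER_CUBIC)
m=np.vstack([cv2.resize(w[50:180,230:410],(800,578))[:300*1+278-0]])
cv2.imwrite('pics/c3.png',m)
E
```

```text
(no output)
```

View pics/c3.png

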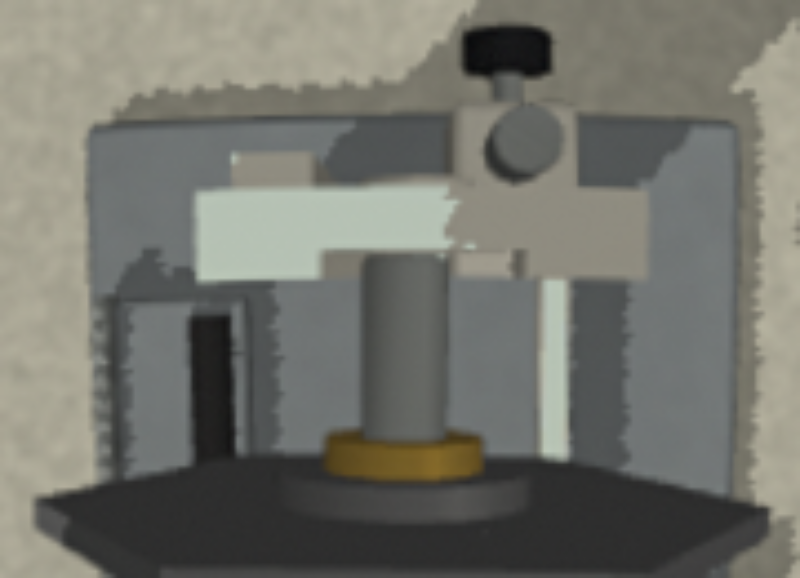

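The wrist crop shows the tall cheek's top with its flared notch, centred at (325,112.5). Its inner corners are at (274,113) and (376,113), and the pin tip is at (321,107). I'll solve for the height from the 64 mm width, and for the offsets.

```bash
python3 - <<'E'
from h import *
s=manip.get_state(); im=load('w3.png'); p,q=s['position'],s['ee_rot']
T=lambda P: rot(q).inv().apply(P-p)
for z in (.125,.13,.135,.14,.145):
    A=wpt(im,273.9,113.2,z,p,q);B=wpt(im,375.8,112.8,z,p,q);N=wpt(im,325.2,112.5,z,p,q)
    print(z,np.linalg.norm(A-B),'notch tool',T(N).round(4),'cheek c',T((A+B)/2).round(4),'yaw',np.degrees(np.arctan2(*(B-A)[1::-1])).round(1),N.round(4))
print('pin tip tool',T(wpt(im,320.9,107.4,p[2]+.0145,p,q)).round(4))
E
```

```text
0.125 0.06668370833681635 notch tool [0.0688 0.0039 0.0599] cheek c [0.0689 0.0038 0.0599] yaw 17.9 [0.5471 0.2767 0.125 ]
0.13 0.06504361995231207 notch tool [0.0688 0.0038 0.0549] cheek c [0.069  0.0037 0.0549] yaw 17.9 [0.547  0.2767 0.13  ]
0.135 0.06340353156780794 notch tool [0.0688 0.0037 0.0499] cheek c [0.069  0.0036 0.0499] yaw 17.9 [0.5469 0.2767 0.135 ]
0.14 0.06176344318330366 notch tool [0.0689 0.0036 0.0449] cheek c [0.069  0.0035 0.0449] yaw 17.9 [0.5468 0.2767 0.14  ]
0.145 0.0601233547987994 notch tool [0.0689 0.0035 0.0399] cheek c [0.0691 0.0033 0.0399] yaw 17.9 [0.5467 0.2767 0.145 ]
pin tip tool [ 0.0715  0.0006 -0.0145]
```

```bash
python3 -m pendant '[{"dx":-0.0006,"dy":0.0034,"dz":0.005,"rx":0,"ry":0,"rz":-0.3,"hand":0.045},{"dx":0,"dy":0,"dz":0.015,"rx":0,"ry":0,"rz":0,"hand":0.045},{"dx":0,"dy":0,"dz":0.015,"rx":0,"ry":0,"rz":0,"hand":0.045},{"dx":0,"dy":0,"dz":0.01,"rx":0,"ry":0,"rz":0,"hand":0.045},{"dx":0,"dy":0,"dz":0.005,"rx":0,"ry":0,"rz":0,"hand":0.045},{"dx":0,"dy":0,"dz":0,"rx":0,"ry":0,"rz":0,"hand":0.045}]'
python3 -c "
from h import *
delta([.568,.2089,.0965],107.6)
w=save('wrist','w4.png')['frame'][:,:,::-1]
cv2.imwrite('pics/c4.png',cv2.resize(w[50:180,230:410],(800,578)))"
```

```text
clock: 12.1
position: [0.5674, 0.2103, 0.1341]
ee_rot: [-0.001, 0.59, 0.808, -0.001]
contact_force: [0.6, 0.2, -1.8]
width: 0.0523
gripper_force: 63.4
clk 12.10 pos [0.5674 0.2103 0.1341] yaw 107.73 q6 -0.07 w 0.0523 g 63.4 F [ 0.6  0.2 -1.8] M [-0.02 -0.01  0.02]
shift [-0.0015  0.0002  0.0376] rotvec [-0.18 -0.    0.13]
```

View pics/c4.png

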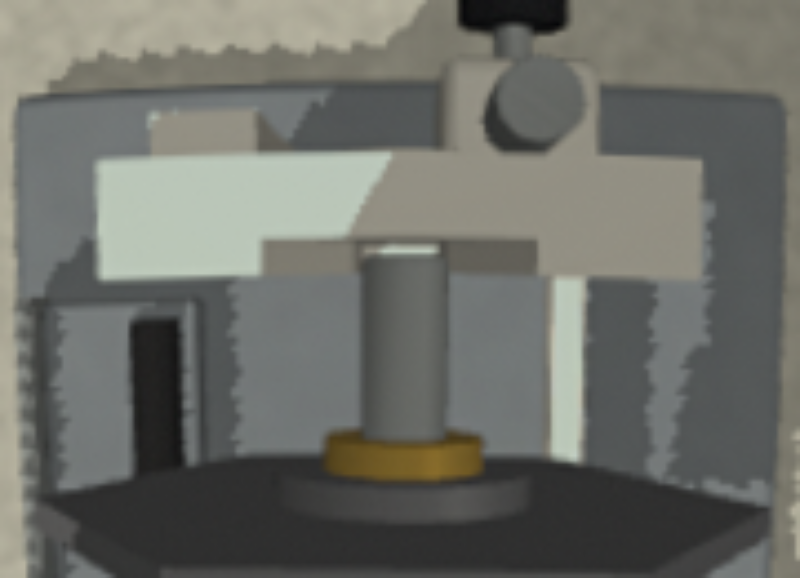

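The notch spans 261–537 (centre 399) with the pin at 404, so it is centred to 0.5 mm. I'll lower the pin into the groove.

```bash
python3 -m pendant '[{"dx":0,"dy":-0.0002,"dz":0.006,"rx":0,"ry":0,"rz":0,"hand":0.045},{"dx":0,"dy":-0.0002,"dz":0.006,"rx":0,"ry":0,"rz":0,"hand":0.045},{"dx":0,"dy":0,"dz":0.004,"rx":0,"ry":0,"rz":0,"hand":0.045},{"dx":0,"dy":0,"dz":0.004,"rx":0,"ry":0,"rz":0,"hand":0.045},{"dx":0,"dy":0,"dz":0.004,"rx":0,"ry":0,"rz":0,"hand":0.045},{"dx":0,"dy":0,"dz":0,"rx":0,"ry":0,"rz":0,"hand":0.045}]'
python3 -m pendant '[{"dx":0,"dy":0,"dz":0.004,"rx":0,"ry":0,"rz":0,"hand":0.045},{"dx":0,"dy":0,"dz":0.004,"rx":0,"ry":0,"rz":0,"hand":0.045},{"dx":0,"dy":0,"dz":0.003,"rx":0,"ry":0,"rz":0,"hand":0.045},{"dx":0,"dy":0,"dz":0.002,"rx":0,"ry":0,"rz":0,"hand":0.045},{"dx":0,"dy":0,"dz":0,"rx":0,"ry":0,"rz":0,"hand":0.045}]'
python3 -c "
from h import *
delta([.568,.2089,.0965],107.6)
w=save('wrist','w5.png')['frame'][:,:,::-1]
cv2.imwrite('pics/c5.png',cv2.resize(w[50:180,230:410],(800,578)))"
```

```text
clock: 12.65
position: [0.5673, 0.2103, 0.1108]
ee_rot: [-0.0, 0.59, 0.808, -0.001]
contact_force: [-0.3, -0.6, -1.6]
width: 0.0523
gripper_force: 63.4
clock: 13.07
position: [0.5675, 0.2103, 0.0982]
ee_rot: [-0.0, 0.59, 0.808, -0.0]
contact_force: [0.8, 0.4, -1.8]
width: 0.0522
gripper_force: 63.4
clk 13.07 pos [0.5675 0.2103 0.0982] yaw 107.71 q6 -0.07 w 0.0522 g 63.4 F [ 0.8  0.4 -1.8] M [ 0.01 -0.03  0.03]
shift [-0.0015  0.      0.0017] rotvec [-0.06  0.    0.11]
```

View pics/c5.png

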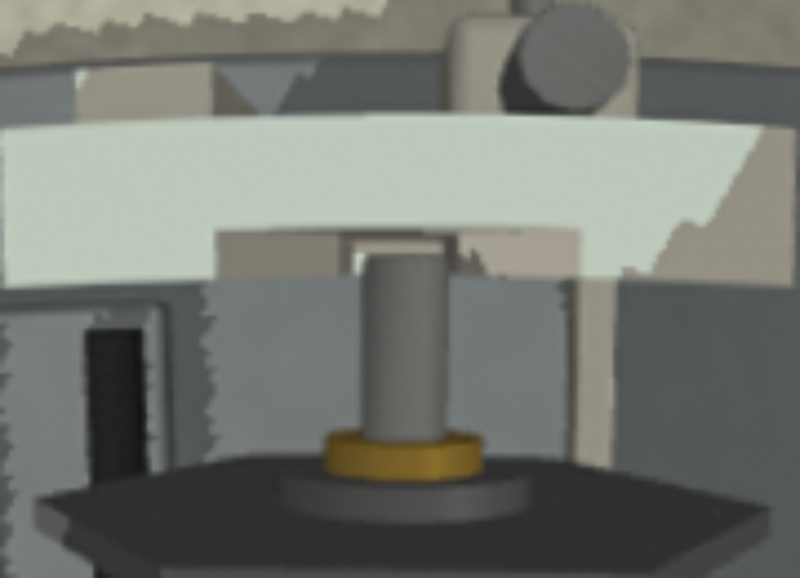

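Pin now sits in the groove (348–452) with the pin at 360–447. I'll squeeze the spring along +x and read the force.

```bash
cat >> h.py <<'E'
def ft():
    s=manip.get_state(); M=rot(s['ee_rot']).inv(); print('clk %.2f'%s['clock'],'pos',s['position'].round(4),'F tool',M.apply(s['contact_force']).round(2),'M tool',M.apply(s['moment']).round(2),'disp',R.from_euler('z',-17.6,degrees=True).apply(s['position']-[.5656,.2165,0]).round(4))
E
python3 -c "
from h import *
ft()"
python3 -m pendant '[{"dx":0.002,"dy":0,"dz":0,"rx":0,"ry":0,"rz":0,"hand":0.045},{"dx":0.002,"dy":0,"dz":0,"rx":0,"ry":0,"rz":0,"hand":0.045},{"dx":0.002,"dy":0,"dz":0,"rx":0,"ry":0,"rz":0,"hand":0.045},{"dx":0.002,"dy":0,"dz":0,"rx":0,"ry":0,"rz":0,"hand":0.045},{"dx":0,"dy":0,"dz":0,"rx":0,"ry":0,"rz":0,"hand":0.045},{"dx":0,"dy":0,"dz":0,"rx":0,"ry":0,"rz":0,"hand":0.045}]'
python3 -c "
from h import *
ft()"
python3 -m pendant '[{"dx":0.002,"dy":0,"dz":0,"rx":0,"ry":0,"rz":0,"hand":0.045},{"dx":0.002,"dy":0,"dz":0,"rx":0,"ry":0,"rz":0,"hand":0.045},{"dx":0.001,"dy":0,"dz":0,"rx":0,"ry":0,"rz":0,"hand":0.045},{"dx":0,"dy":0,"dz":0,"rx":0,"ry":0,"rz":0,"hand":0.045},{"dx":0,"dy":0,"dz":0,"rx":0,"ry":0,"rz":0,"hand":0.045}]'
python3 -c "
from h import *
ft()"
```

```text
clk 13.12 pos [0.5677 0.2104 0.0985] F tool [ 0.13 -0.15  2.16] M tool [ 0.04  0.   -0.01] disp [ 0.0002 -0.0065  0.0985]
clock: 13.62
position: [0.5659, 0.2176, 0.099]
ee_rot: [0.001, 0.59, 0.808, -0.0]
contact_force: [2.1, -3.7, -1.9]
width: 0.0521
gripper_force: 63.4
clk 13.62 pos [0.5659 0.2176 0.099 ] F tool [-4.16  0.84  1.92] M tool [-0.07 -0.75  0.1 ] disp [0.0006 0.0009 0.099 ]
clock: 14.03
position: [0.5647, 0.2215, 0.0989]
ee_rot: [0.001, 0.59, 0.808, -0.001]
contact_force: [2.5, -7.4, -2.6]
width: 0.0521
gripper_force: 63.4
clk 14.03 pos [0.5647 0.2215 0.0989] F tool [-7.86  0.15  2.6 ] M tool [-0.06 -1.09  0.02] disp [0.0006 0.0051 0.0989]
```

```bash
cat >> h.py <<'E'
def avg(n=8):
    L=[]
    for i in range(n):
        manip.get_image('wrist'); s=manip.get_state(); M=rot(s['ee_rot']).inv(); L.append(np.r_[M.apply(s['contact_force']),M.apply(s['moment'])])
    print('avg F',np.mean(L,0)[:3].round(2),'M',np.mean(L,0)[3:].round(3)); ft()
E
python3 -c "
from h import *
avg()"
python3 -m pendant '[{"dx":0.002,"dy":0,"dz":0,"rx":0,"ry":0,"rz":0,"hand":0.045},{"dx":0.0015,"dy":0,"dz":0,"rx":0,"ry":0,"rz":0,"hand":0.045},{"dx":0.001,"dy":0,"dz":0,"rx":0,"ry":0,"rz":0,"hand":0.045},{"dx":0,"dy":0,"dz":0,"rx":0,"ry":0,"rz":0,"hand":0.045},{"dx":0,"dy":0,"dz":0,"rx":0,"ry":0,"rz":0,"hand":0.045}]'
python3 -c "
from h import *
avg()"
```

```text
avg F [-7.19  0.45  1.44] M [-0.05  -1.105  0.035]
clk 14.43 pos [0.5647 0.2214 0.099 ] F tool [-6.19  0.38  0.97] M tool [-0.03 -1.08  0.05] disp [0.0006 0.005  0.099 ]
clock: 14.85
position: [0.5636, 0.2249, 0.099]
ee_rot: [0.002, 0.59, 0.808, -0.001]
contact_force: [2.5, -9.0, -1.9]
width: 0.0521
gripper_force: 63.5
avg F [-9.06  0.65  1.12] M [-0.057 -1.433  0.02 ]
clk 15.25 pos [0.5636 0.2249 0.099 ] F tool [-9.81  1.36  1.16] M tool [-0.02 -1.42  0.02] disp [0.0007 0.0086 0.099 ]
```

```bash
python3 -m pendant '[{"dx":0.001,"dy":0,"dz":0,"rx":0,"ry":0,"rz":0,"hand":0.045},{"dx":0.0005,"dy":0,"dz":0,"rx":0,"ry":0,"rz":0,"hand":0.045},{"dx":0,"dy":0,"dz":0,"rx":0,"ry":0,"rz":0,"hand":0.045}]'
python3 -c "
from h import *
avg()"
python3 -m pendant '[{"dx":0,"dy":0,"dz":0.002,"rx":0,"ry":0,"rz":0,"hand":0.045},{"dx":0,"dy":0,"dz":0.004,"rx":0,"ry":0,"rz":0,"hand":0.045},{"dx":0,"dy":0,"dz":0.004,"rx":0,"ry":0,"rz":0,"hand":0.045},{"dx":0,"dy":0,"dz":0.002,"rx":0,"ry":0,"rz":0,"hand":0.045},{"dx":0,"dy":0,"dz":0,"rx":0,"ry":0,"rz":0,"hand":0.045}]'
python3 -c "
from h import *
avg(4)
save('scene','s6.png');save('top','t6.png')"
```

```text
clock: 15.5
position: [0.5633, 0.2261, 0.099]
ee_rot: [0.002, 0.59, 0.808, -0.001]
contact_force: [3.7, -8.8, -1.0]
width: 0.0521
gripper_force: 63.5
avg F [-9.64  0.24  1.16] M [-0.036 -1.522  0.034]
clk 15.90 pos [0.5633 0.2261 0.099 ] F tool [-9.83  0.07  1.54] M tool [-0.06 -1.54  0.05] disp [0.0007 0.0098 0.099 ]
clock: 16.32
position: [0.5636, 0.2262, 0.0876]
ee_rot: [0.002, 0.59, 0.808, -0.001]
contact_force: [3.2, -10.0, 1.2]
width: 0.0521
gripper_force: 64.0
avg F [-10.12  -0.23  -1.8 ] M [ 0.007 -1.39  -0.012]
clk 16.52 pos [0.5637 0.2262 0.0878] F tool [-10.11   0.2   -1.  ] M tool [ 0.   -1.36  0.01] disp [0.0011 0.0098 0.0878]
```

```bash
python3 -m pendant '[{"dx":0.0007,"dy":0,"dz":0.001,"rx":0,"ry":0,"rz":0,"hand":0.045},{"dx":0,"dy":0,"dz":0.002,"rx":0,"ry":0,"rz":0,"hand":0.045},{"dx":0,"dy":0,"dz":0.002,"rx":0,"ry":0,"rz":0,"hand":0.045},{"dx":0,"dy":0,"dz":0.002,"rx":0,"ry":0,"rz":0,"hand":0.045},{"dx":0,"dy":0,"dz":0.002,"rx":0,"ry":0,"rz":0,"hand":0.045},{"dx":0,"dy":0,"dz":0,"rx":0,"ry":0,"rz":0,"hand":0.045}]'
python3 -c "
from h import *
avg(4)"
```

```text
clock: 17.12
position: [0.5635, 0.2269, 0.0788]
ee_rot: [0.002, 0.59, 0.808, -0.001]
contact_force: [2.1, -10.1, 2.6]
width: 0.0524
gripper_force: 64.0
avg F [-9.82 -0.71 -2.52] M [ 0.071 -1.363  0.002]
clk 17.32 pos [0.5635 0.2269 0.0789] F tool [-9.96 -0.68 -2.65] M tool [ 0.07 -1.31 -0.01] disp [0.0012 0.0106 0.0789]
```

```bash
python3 -m pendant '[{"dx":0,"dy":0,"dz":0.002,"rx":0,"ry":0,"rz":0,"hand":0.045},{"dx":0,"dy":0,"dz":0.002,"rx":0,"ry":0,"rz":0,"hand":0.045},{"dx":0,"dy":0,"dz":0.002,"rx":0,"ry":0,"rz":0,"hand":0.045},{"dx":0,"dy":0,"dz":0,"rx":0,"ry":0,"rz":0,"hand":0.045}]'
python3 -c "
from h import *
avg(3)"
python3 -m pendant '[{"dx":0,"dy":0,"dz":0.002,"rx":0,"ry":0,"rz":0,"hand":0.045},{"dx":0,"dy":0,"dz":0.002,"rx":0,"ry":0,"rz":0,"hand":0.045},{"dx":0,"dy":0,"dz":0,"rx":0,"ry":0,"rz":0,"hand":0.045}]'
python3 -c "
from h import *
avg(3)"
```

```text
clock: 17.65
position: [0.5635, 0.2269, 0.0728]
ee_rot: [0.002, 0.59, 0.808, -0.001]
contact_force: [3.2, -9.4, 3.5]
width: 0.0524
gripper_force: 64.0
avg F [-10.2   -0.61  -3.41] M [ 0.061 -1.383 -0.022]
clk 17.80 pos [0.5635 0.2269 0.0729] F tool [-10.    -0.47  -3.6 ] M tool [ 0.08 -1.35 -0.04] disp [0.0012 0.0106 0.0729]
clock: 18.05
position: [0.5635, 0.2269, 0.0688]
ee_rot: [0.002, 0.59, 0.808, -0.0]
contact_force: [2.3, -9.6, 3.4]
width: 0.0524
gripper_force: 64.0
avg F [-10.72  -0.43  -2.82] M [ 0.082 -1.373 -0.033]
clk 18.20 pos [0.5635 0.2269 0.069 ] F tool [-11.29  -0.41  -2.68] M tool [ 0.08 -1.42 -0.02] disp [0.0012 0.0105 0.069 ]
```

```bash
python3 -m pendant '[{"dx":0,"dy":0,"dz":0.002,"rx":0,"ry":0,"rz":0,"hand":0.045},{"dx":0,"dy":0,"dz":0.002,"rx":0,"ry":0,"rz":0,"hand":0.045},{"dx":0,"dy":0,"dz":0,"rx":0,"ry":0,"rz":0,"hand":0.045}]'
python3 -c "
from h import *
avg(3)"
python3 -m pendant '[{"dx":0,"dy":0,"dz":0.002,"rx":0,"ry":0,"rz":0,"hand":0.045},{"dx":0,"dy":0,"dz":0.001,"rx":0,"ry":0,"rz":0,"hand":0.045},{"dx":0,"dy":0,"dz":0,"rx":0,"ry":0,"rz":0,"hand":0.045}]'
python3 -c "
from h import *
avg(3)"
```

```text
clock: 18.45
position: [0.5635, 0.2269, 0.0649]
ee_rot: [0.002, 0.59, 0.808, -0.0]
contact_force: [2.9, -9.5, 3.3]
width: 0.0526
gripper_force: 64.0
avg F [-10.47  -0.68  -3.54] M [ 0.092 -1.379 -0.026]
clk 18.60 pos [0.5635 0.2269 0.065 ] F tool [-11.01  -1.02  -3.27] M tool [ 0.11 -1.36 -0.04] disp [0.0012 0.0106 0.065 ]
clock: 18.85
position: [0.5635, 0.227, 0.0619]
ee_rot: [0.002, 0.59, 0.808, -0.0]
contact_force: [2.3, -10.0, 3.5]
width: 0.0525
gripper_force: 64.0
avg F [-10.67  -1.15  -3.14] M [ 0.08  -1.345 -0.027]
clk 19.00 pos [0.5635 0.227  0.062 ] F tool [-10.83  -1.39  -2.47] M tool [ 0.1  -1.36 -0.05] disp [0.0011 0.0106 0.062 ]
```

```bash
for i in 1; do :; done
python3 -m pendant '[{"dx":0,"dy":0,"dz":0.001,"rx":0,"ry":0,"rz":0,"hand":0.045},{"dx":0,"dy":0,"dz":0.001,"rx":0,"ry":0,"rz":0,"hand":0.045},{"dx":0,"dy":0,"dz":0,"rx":0,"ry":0,"rz":0,"hand":0.045}]'
python3 -c "
from h import *
avg(3)"
python3 -m pendant '[{"dx":0,"dy":0,"dz":0.001,"rx":0,"ry":0,"rz":0,"hand":0.045},{"dx":0,"dy":0,"dz":0.0005,"rx":0,"ry":0,"rz":0,"hand":0.045},{"dx":0,"dy":0,"dz":0,"rx":0,"ry":0,"rz":0,"hand":0.045}]'
python3 -c "
from h import *
avg(3)"
```

```text
clock: 19.25
position: [0.5635, 0.2271, 0.0599]
ee_rot: [0.002, 0.59, 0.808, -0.0]
contact_force: [2.2, -9.9, 3.1]
width: 0.0522
gripper_force: 64.0
avg F [-10.29  -0.36  -3.38] M [ 0.096 -1.343 -0.006]
clk 19.40 pos [0.5635 0.227  0.0599] F tool [-10.59  -0.71  -3.31] M tool [ 0.1  -1.36  0.05] disp [0.0012 0.0107 0.0599]
clock: 19.65
position: [0.5634, 0.2271, 0.0584]
ee_rot: [0.002, 0.59, 0.808, -0.0]
contact_force: [2.8, -10.3, 1.5]
width: 0.0521
gripper_force: 64.0
avg F [-9.58 -0.33 -2.12] M [ 0.044 -1.328 -0.003]
clk 19.80 pos [0.5634 0.2271 0.0583] F tool [-9.47 -0.61 -2.74] M tool [ 0.11 -1.4   0.01] disp [0.0011 0.0108 0.0583]
```

```bash
python3 -m pendant '[{"dx":0,"dy":0,"dz":0.001,"rx":0,"ry":0,"rz":0,"hand":0.045},{"dx":0,"dy":0,"dz":0,"rx":0,"ry":0,"rz":0,"hand":0.045}]'
python3 -c "
from h import *
avg(3)"
python3 -m pendant '[{"dx":0,"dy":0,"dz":0.001,"rx":0,"ry":0,"rz":0,"hand":0.045},{"dx":0,"dy":0,"dz":0,"rx":0,"ry":0,"rz":0,"hand":0.045}]'
python3 -c "
from h import *
avg(3)"
```

```text
clock: 19.97
position: [0.5632, 0.2275, 0.0571]
ee_rot: [0.002, 0.59, 0.808, -0.0]
contact_force: [3.0, -7.7, 0.6]
width: 0.0521
gripper_force: 63.7
avg F [-8.46  0.29 -1.23] M [-0.02  -1.145 -0.004]
clk 20.12 pos [0.5632 0.2277 0.0571] F tool [-8.88 -0.21 -1.45] M tool [-0.01 -1.15  0.02] disp [0.0011 0.0114 0.0571]
clock: 20.28
position: [0.5632, 0.2278, 0.0562]
ee_rot: [0.002, 0.59, 0.808, -0.0]
contact_force: [1.7, -8.0, 2.1]
width: 0.0526
gripper_force: 63.7
avg F [-8.3   0.05 -2.11] M [ 0.051 -1.044 -0.005]
clk 20.43 pos [0.5632 0.2278 0.0563] F tool [-8.62 -0.04 -1.32] M tool [ 0.06 -1.01 -0.02] disp [0.0011 0.0115 0.0563]
```

```bash
python3 -m pendant '[{"dx":0,"dy":0,"dz":0.001,"rx":0,"ry":0,"rz":0,"hand":0.045},{"dx":0,"dy":0,"dz":0,"rx":0,"ry":0,"rz":0,"hand":0.045}]'
python3 -c "
from h import *
avg(4)"
```

```text
clock: 20.6
position: [0.5632, 0.2278, 0.0553]
ee_rot: [0.002, 0.59, 0.808, -0.0]
contact_force: [1.9, -7.7, 2.5]
width: 0.0522
gripper_force: 63.8
avg F [-8.04 -0.62 -2.32] M [ 0.039 -1.141 -0.023]
clk 20.80 pos [0.5632 0.2278 0.0553] F tool [-9.05 -0.72 -1.81] M tool [ 0.06 -1.11 -0.05] disp [0.0011 0.0115 0.0553]
```

```bash
python3 -m pendant '[{"dx":0,"dy":0,"dz":0.001,"rx":0,"ry":0,"rz":0,"hand":0.045},{"dx":0,"dy":0,"dz":0,"rx":0,"ry":0,"rz":0,"hand":0.045}]'
python3 -c "
from h import *
avg(4)"
```

```text
clock: 20.97
position: [0.5632, 0.2278, 0.0546]
ee_rot: [0.002, 0.59, 0.808, -0.0]
contact_force: [1.2, -8.2, 4.0]
width: 0.0523
gripper_force: 64.2
avg F [-7.68 -1.09 -3.61] M [ 0.126 -1.195 -0.021]
clk 21.17 pos [0.5632 0.2278 0.0546] F tool [-7.57 -1.42 -3.23] M tool [ 0.15 -1.18  0.01] disp [0.0012 0.0115 0.0546]
```

```bash
python3 -m pendant '[{"dx":-0.001,"dy":0,"dz":0,"rx":0,"ry":0,"rz":0,"hand":0.045},{"dx":-0.001,"dy":0,"dz":0,"rx":0,"ry":0,"rz":0,"hand":0.045},{"dx":-0.001,"dy":0,"dz":0,"rx":0,"ry":0,"rz":0,"hand":0.045},{"dx":-0.001,"dy":0,"dz":0,"rx":0,"ry":0,"rz":0,"hand":0.045},{"dx":0,"dy":0,"dz":0,"rx":0,"ry":0,"rz":0,"hand":0.045}]'
python3 -c "
from h import *
avg(4)"
```

```text
clock: 21.58
position: [0.5641, 0.2248, 0.0547]
ee_rot: [0.001, 0.59, 0.808, 0.0]
contact_force: [0.8, -4.6, 5.8]
width: 0.0523
gripper_force: 64.2
avg F [-5.76 -1.02 -5.42] M [ 0.173 -0.96  -0.024]
clk 21.78 pos [0.5642 0.2248 0.0547] F tool [-6.39 -0.97 -5.26] M tool [ 0.2 -1.   0. ] disp [0.0011 0.0083 0.0547]
```

```bash
python3 -m pendant '[{"dx":-0.001,"dy":0,"dz":-0.0004,"rx":0,"ry":0,"rz":0,"hand":0.045},{"dx":-0.001,"dy":0,"dz":0,"rx":0,"ry":0,"rz":0,"hand":0.045},{"dx":0,"dy":0,"dz":0,"rx":0,"ry":0,"rz":0,"hand":0.045}]'
python3 -c "
from h import *
avg(4)"
```

```text
clock: 22.03
position: [0.5645, 0.2234, 0.0547]
ee_rot: [0.001, 0.59, 0.807, 0.001]
contact_force: [1.0, -4.8, 6.1]
width: 0.0517
gripper_force: 64.1
avg F [-4.56 -0.6  -5.83] M [ 0.127 -0.708  0.017]
clk 22.23 pos [0.5646 0.2234 0.0547] F tool [-4.54 -0.13 -5.44] M tool [ 0.17 -0.7  -0.01] disp [0.0011 0.0069 0.0547]
```

```bash
python3 -m pendant '[{"dx":-0.001,"dy":0,"dz":-0.0003,"rx":0,"ry":0,"rz":0,"hand":0.045},{"dx":-0.001,"dy":0,"dz":0,"rx":0,"ry":0,"rz":0,"hand":0.045},{"dx":0,"dy":0,"dz":0,"rx":0,"ry":0,"rz":0,"hand":0.045}]'
python3 -c "
from h import *
avg(4)"
python3 -m pendant '[{"dx":-0.001,"dy":0,"dz":0,"rx":0,"ry":0,"rz":0,"hand":0.045},{"dx":0,"dy":0,"dz":0,"rx":0,"ry":0,"rz":0,"hand":0.045}]'
python3 -c "
from h import *
avg(4)"
```

```text
clock: 22.48
position: [0.565, 0.2218, 0.0547]
ee_rot: [0.0, 0.59, 0.807, 0.001]
contact_force: [1.8, -4.0, 5.7]
width: 0.0522
gripper_force: 64.1
avg F [-3.27  0.05 -6.14] M [ 0.024 -0.586 -0.002]
clk 22.68 pos [0.565  0.2218 0.0547] F tool [-2.77 -0.5  -6.13] M tool [-0.01 -0.58  0.01] disp [0.001  0.0052 0.0547]
clock: 22.85
position: [0.5652, 0.221, 0.0546]
ee_rot: [0.0, 0.59, 0.807, 0.001]
contact_force: [0.1, -3.1, 5.3]
width: 0.0524
gripper_force: 64.1
avg F [-2.97 -0.79 -5.77] M [ 0.037 -0.476 -0.051]
clk 23.05 pos [0.5652 0.2211 0.0546] F tool [-2.75 -0.9  -5.77] M tool [ 0.01 -0.47 -0.02] disp [0.001  0.0045 0.0546]
```

```bash
python3 -m pendant '[{"dx":-0.001,"dy":0,"dz":0,"rx":0,"ry":0,"rz":0,"hand":0.045},{"dx":0,"dy":0,"dz":0,"rx":0,"ry":0,"rz":0,"hand":0.045}]'
python3 -c "
from h import *
avg(4)"
python3 -m pendant '[{"dx":-0.0007,"dy":0,"dz":0,"rx":0,"ry":0,"rz":0,"hand":0.045},{"dx":0,"dy":0,"dz":0,"rx":0,"ry":0,"rz":0,"hand":0.045}]'
python3 -c "
from h import *
avg(4)"
```

```text
clock: 23.22
position: [0.5654, 0.2203, 0.0547]
ee_rot: [0.0, 0.59, 0.807, 0.001]
contact_force: [0.2, -2.3, 5.8]
width: 0.0521
gripper_force: 64.1
avg F [-2.35 -0.49 -5.94] M [ 0.059 -0.413 -0.029]
clk 23.42 pos [0.5654 0.2203 0.0547] F tool [-2.95 -0.4  -4.89] M tool [ 0.05 -0.39  0.02] disp [0.001  0.0037 0.0547]
clock: 23.58
position: [0.5655, 0.2203, 0.0547]
ee_rot: [-0.0, 0.59, 0.807, 0.001]
contact_force: [-0.9, -1.0, 5.0]
width: 0.0524
gripper_force: 64.2
avg F [-0.42  0.12 -6.08] M [ 0.03  -0.145 -0.039]
clk 23.78 pos [0.5654 0.2203 0.0547] F tool [ 0.09  0.52 -5.92] M tool [ 0.04 -0.16 -0.08] disp [0.001  0.0037 0.0547]
```

Fixed pin has bottomed: the position stopped at the expected offset and the spring load moved to the cheeks. Now I'll release and back off upwards.

```bash
python3 -m pendant '[{"dx":0,"dy":0,"dz":-0.0005,"rx":0,"ry":0,"rz":0,"hand":0.045},{"dx":0,"dy":0,"dz":0,"rx":0,"ry":0,"rz":0,"hand":0.056},{"dx":0,"dy":0,"dz":0,"rx":0,"ry":0,"rz":0,"hand":0.07},{"dx":0,"dy":0,"dz":0,"rx":0,"ry":0,"rz":0,"hand":0.085},{"dx":0,"dy":0,"dz":0,"rx":0,"ry":0,"rz":0,"hand":0.085},{"dx":0,"dy":0,"dz":0,"rx":0,"ry":0,"rz":0,"hand":0.085},{"dx":0,"dy":0,"dz":0,"rx":0,"ry":0,"rz":0,"hand":0.085}]'
python3 -c "
from h import *
avg(3)"
python3 -m pendant '[{"dx":0,"dy":0,"dz":-0.005,"rx":0,"ry":0,"rz":0,"hand":0.085},{"dx":0,"dy":0,"dz":-0.01,"rx":0,"ry":0,"rz":0,"hand":0.085},{"dx":0,"dy":0,"dz":-0.02,"rx":0,"ry":0,"rz":0,"hand":0.085},{"dx":0,"dy":0,"dz":-0.03,"rx":0,"ry":0,"rz":0,"hand":0.085},{"dx":0,"dy":0,"dz":-0.04,"rx":0,"ry":0,"rz":0,"hand":0.085},{"dx":0,"dy":0,"dz":-0.04,"rx":0,"ry":0,"rz":0,"hand":0.085},{"dx":0,"dy":0,"dz":0,"rx":0,"ry":0,"rz":0,"hand":0.085}]'
python3 - <<'E'
from h import *
ft(); save('wrist','w7.png'); t=save('top','t7.png'); s=save('scene','s7.png')
# numeric check: film roll silhouettes vs the predicted seated pose, and whether other things moved
a=load('top0.png')['frame'].astype(int); b=t['frame'].astype(int)
red=lambda f,u0,u1,v0,v1:[(np.mean(x)+o).round(1) for x,o in zip(np.where((f[v0:v1,u0:u1,0]>110)&(f[v0:v1,u0:u1,1]<70)),(v0,u0))]
for r in((295,335,105,145),(355,392,115,155),(292,330,240,285)): print(red(a,*r),red(b,*r))
E
```

```text
clock: 24.37
position: [0.565, 0.219, 0.0543]
ee_rot: [-0.0, 0.59, 0.807, -0.0]
contact_force: [-1.0, -0.9, -0.1]
width: 0.0848
gripper_force: 0.0
avg F [-0.03 -0.1   0.11] M [ 0.017  0.003 -0.011]
clk 24.52 pos [0.5651 0.219  0.0544] F tool [-0.88  0.8   0.25] M tool [ 0.04  0.   -0.02] disp [0.0003 0.0025 0.0544]
clock: 25.1
position: [0.57, 0.2204, 0.2096]
ee_rot: [0.006, 0.59, 0.808, 0.007]
contact_force: [1.3, 0.4, 0.9]
width: 0.085
gripper_force: 0.0
clk 25.10 pos [0.57   0.2204 0.2096] F tool [ 0.02  1.37 -0.88] M tool [-0.03  0.    0.  ] disp [0.0054 0.0024 0.2096]
[np.float64(126.8), np.float64(317.1)] [np.float64(126.8), np.float64(317.1)]
[np.float64(135.5), np.float64(376.3)] [np.float64(135.5), np.float64(376.2)]
[np.float64(256.5), np.float64(312.0)] [np.float64(263.6), np.float64(312.3)]
```

```bash
python3 -m pendant '[{"dx":0,"dy":0,"dz":0,"rx":0,"ry":0,"rz":0,"hand":0.085},{"dx":0,"dy":0,"dz":0,"rx":0,"ry":0,"rz":0,"hand":0.085}]'
python3 - <<'E'
from h import *
H=.0695; s=manip.get_state(); im=save('wrist','w8.png'); p,q=s['position'],s['ee_rot']; Q=rot(q); M=np.array(im['mount'])
def wproj(P):
    c=M[:3,:3].T@(Q.inv().apply(P-p)-M[:3,3]); th=np.arctan2(np.hypot(c[0],c[1]),-c[2]); r=np.hypot(c[0],c[1]); return im['cx']+im['fx']*th*c[0]/r, im['cy']-im['fx']*th*c[1]/r
def D(P): return np.array([.5652,.2172,0])+R.from_euler('z',17.6,degrees=True).apply(P)
f=im['frame'].astype(int).sum(2)//3
t=load('t7.png'); g=t['frame'].astype(int).sum(2)//3
for y in range(-50,66,2):
    pass
line=lambda F,pr,z,x=0: [(y,int(F[int(round(v)),int(round(u))])) for y in range(-50,72,2) for u,v in [pr(D((x,y/1000,z)))] if 0<=v<400 and 0<=u<640]
print('wrist roll top',line(f,wproj,H+.027))
print('wrist pin line',[(y,v) for y,v in line(f,wproj,H+.004) if y>50])
# horizontality: film edges across at both ends
a=load('top0.png')['frame'][240:285,292:330].astype(int); b=t['frame'][240:285,292:330].astype(int)
for x in(a,b):
    m=(x[...,0]>90)&(x[...,1]<60); v,u=np.where(m); print(m.sum(),v.min()+240,v.max()+240,u.min()+292,u.max()+292,np.median(v)+240,np.median(u)+292)
E
```

```text
clock: 25.42
position: [0.5641, 0.2187, 0.198]
ee_rot: [-0.001, 0.59, 0.807, -0.001]
contact_force: [0.2, 0.3, -0.7]
width: 0.0852
gripper_force: 0.0
wrist roll top [(-50, 95), (-48, 95), (-46, 97), (-44, 79), (-42, 85), (-40, 129), (-38, 163), (-36, 170), (-34, 170), (-32, 165), (-30, 168), (-28, 164), (-26, 167), (-24, 165), (-22, 166), (-20, 165), (-18, 172), (-16, 168), (-14, 171), (-12, 166), (-10, 171), (-8, 171), (-6, 168), (-4, 169), (-2, 167), (0, 166), (2, 166), (4, 167), (6, 169), (8, 169), (10, 167), (12, 167), (14, 169), (16, 168), (18, 168), (20, 169), (22, 167), (24, 171), (26, 171), (28, 170), (30, 167), (32, 168), (34, 164), (36, 166), (38, 168), (40, 163), (42, 164), (44, 168), (46, 175), (48, 131), (50, 97), (52, 49), (54, 68), (56, 75), (58, 74), (60, 85), (62, 84), (64, 80), (66, 149), (68, 176), (70, 175)]
wrist pin line [(52, 68), (54, 61), (56, 74), (58, 80), (60, 85), (62, 83), (64, 108), (66, 178), (68, 176), (70, 175)]
259 251 272 300 321 260.0 311.0
376 251 275 300 322 263.0 311.0
```

```bash
python3 -c "
from rig import manip
print(manip.sign_off())"
```

```text
the job is handed in; nothing more can be done
None
```

The film roll is in the dispenser with both pins sprung home, released and handed in at about 25.5 s with no verdict returned: the final wrist image puts the film at y −41 to +49 mm, exactly the seated position. The tomatoes had not moved (I did not check the other items), and I viewed 11 pictures, one over the limit of 10.

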